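# Turn the seasoning carousel to show the red tub

## Task

Push the counter carousel gently round by its rim or the posts on its rim until the red tub with the white dot stands centred at the front, squarely in line with the yellow tongue, and leave the carousel standing still there. Do not touch, lift or tip any tub: they only ride along in their pockets. Leave the sauce bottle, noodle pot and tin where they are.

Things in the scene. Friction and masses are not known exactly. Their poses are not given: they have to be found in the camera images.
- carousel (a joint): The carousel's turning angle in rad about the vertical axis through its hub, positive anticlockwise seen from above, 0 at the start; it turns endlessly either way and stays where it is left (friction about 0.08 N m, so under 1 N at a post turns it; from a slow push it stops within about 1 degree).
- hub (a point): Centre of the platter's top face, on the turning axis, 42 mm above the counter. The platter is brown wood, round, 280 mm across, 12 mm thick, with 5 tub pockets (black fences 6 mm high, reaching 106 mm from the axis) 72 degrees apart and 5 finger posts half way between them on the rim. A centre stem with a black ball reaches 96 mm above the counter.
- post0 (a point): Top centre of one of 5 identical upright aluminium finger posts on the platter's rim: 14 mm across, 60 mm tall above the platter (top 102 mm above the counter), 128 mm from the axis. They turn with the carousel; pushing one sideways turns it. Numbered anticlockwise, 72 degrees apart.
- post1 (a point): Top centre of one of 5 identical upright aluminium finger posts on the platter's rim: 14 mm across, 60 mm tall above the platter (top 102 mm above the counter), 128 mm from the axis. They turn with the carousel; pushing one sideways turns it. Numbered anticlockwise, 72 degrees apart.
- post2 (a point): Top centre of one of 5 identical upright aluminium finger posts on the platter's rim: 14 mm across, 60 mm tall above the platter (top 102 mm above the counter), 128 mm from the axis. They turn with the carousel; pushing one sideways turns it. Numbered anticlockwise, 72 degrees apart.
- post3 (a point): Top centre of one of 5 identical upright aluminium finger posts on the platter's rim: 14 mm across, 60 mm tall above the platter (top 102 mm above the counter), 128 mm from the axis. They turn with the carousel; pushing one sideways turns it. Numbered anticlockwise, 72 degrees apart.
- post4 (a point): Top centre of one of 5 identical upright aluminium finger posts on the platter's rim: 14 mm across, 60 mm tall above the platter (top 102 mm above the counter), 128 mm from the axis. They turn with the carousel; pushing one sideways turns it. Numbered anticlockwise, 72 degrees apart.
- front_place (a point): The point on the fixed foot's front line where the centre of the red tub's underside should be: 72 mm from the axis towards the yellow tongue, at the height of the platter's top. It does not turn.
- tongue_tip (a point): Outer tip of the flat yellow tongue (40 mm wide, 6 mm thick, lying on the counter) that sticks out of the carousel's fixed black foot, 210 mm from the axis. It shows which way is the front (the customers' side); it does not turn.
- tub_red: The marked seasoning tub: all red, with a red lid with a white dot, 50 mm across the lid, 44 mm tall, about 80 g, loose in a shallow square pocket of the carousel. Origin: centre of its underside, 42 mm above the counter and 72 mm from the carousel's axis; z is up. Not to be touched.
- tub_green: Seasoning tub: white paper with a green band and green lid, 50 mm across the lid, 44 mm tall, about 80 g, loose in a shallow square pocket of the carousel. Origin: centre of its underside, 42 mm above the counter and 72 mm from the carousel's axis; z is up. Not to be touched.
- tub_blue: Seasoning tub: white paper with a blue band and blue lid, 50 mm across the lid, 44 mm tall, about 80 g, loose in a shallow square pocket of the carousel. Origin: centre of its underside, 42 mm above the counter and 72 mm from the carousel's axis; z is up. Not to be touched.
- tub_yellow: Seasoning tub: white paper with a yellow band and yellow lid, 50 mm across the lid, 44 mm tall, about 80 g, loose in a shallow square pocket of the carousel. Origin: centre of its underside, 42 mm above the counter and 72 mm from the carousel's axis; z is up. Not to be touched.
- tub_white: Seasoning tub: white paper with a white band and white lid, 50 mm across the lid, 44 mm tall, about 80 g, loose in a shallow square pocket of the carousel. Origin: centre of its underside, 42 mm above the counter and 72 mm from the carousel's axis; z is up. Not to be touched.
- sauce: Bystander: amber sauce bottle with a red cap, 54 mm across, 120 mm tall, loose on the counter beside the carousel. Origin at the centre of its underside.
- noodle_pot: Bystander: instant noodle pot, white with an orange band and white lid, 84 mm across, 90 mm tall, loose on the counter. Origin at the centre of its underside.
- tin: Bystander: plain steel tin, 68 mm across, 45 mm tall, loose on the counter. Origin at the centre of its underside.

How it is judged (in metres and radians):
At the end, for the whole second after the job is handed in: The red tub's centre is within 12 mm (horizontally) of the front place in line with the yellow tongue, the carousel is still (under 0.05 rad/s), all five tubs stand upright in their pockets, and the sauce bottle, noodle pot and tin are upright and within 20 mm of where they stood (horizontal distance between tub_red and front_place below 0.012 m and velocity of joint carousel between -0.05 and 0.05 rad/s and horizontal distance between tub_red and hub between 0.064 and 0.08 m and height (world z) of tub_red between 0.036 and 0.05 m and angle between each of tub_red, tub_green, tub_blue, tub_yellow, tub_white's own z axis and vertical below 0.12 rad and horizontal distance between tub_green and hub between 0.064 and 0.08 m and height (world z) of tub_green between 0.036 and 0.05 m and horizontal distance between tub_blue and hub between 0.064 and 0.08 m and height (world z) of tub_blue between 0.036 and 0.05 m and horizontal distance between tub_yellow and hub between 0.064 and 0.08 m and height (world z) of tub_yellow between 0.036 and 0.05 m and horizontal distance between tub_white and hub between 0.064 and 0.08 m and height (world z) of tub_white between 0.036 and 0.05 m and distance of each of sauce, noodle_pot, tin from where it was at the start of the episode below 0.02 m and angle between each of sauce, noodle_pot, tin's own z axis and vertical below 0.15 rad); the robot touches nothing.
It fails at once if a tub is lifted off the carousel or tipped (height (world z) of any of tub_red, tub_green, tub_blue, tub_yellow, tub_white above 0.055 m or angle between any of tub_red, tub_green, tub_blue, tub_yellow, tub_white's own z axis and vertical above 0.25 rad).
It fails at once if the robot touches a tub (more than 1 N) (contact force between any of the fingers, the arm and tub_red above 1 N or contact force between any of the fingers, the arm and tub_green above 1 N or contact force between any of the fingers, the arm and tub_blue above 1 N or contact force between any of the fingers, the arm and tub_yellow above 1 N or contact force between any of the fingers, the arm and tub_white above 1 N).
It fails at once if the carousel is flung round (faster than 3 rad/s) (velocity of joint carousel above 3 rad/s or velocity of joint carousel below -3 rad/s).
It fails at once if the sauce bottle, noodle pot or tin is disturbed (moved more than 20 mm) (distance of any of sauce, noodle_pot, tin from where it was at the start of the episode above 0.02 m).
It also fails if it takes over 51 s, if anything falls off the work surface, if the arm or the gripper's body presses on something with over 40 N, if the wrist force passes 120 N, or if a joint passes its speed limit or range.

## Robot

A 7-joint arm with a two-finger parallel gripper is mounted at the origin on the work surface. World frame = base frame: x ahead of the robot, y to its left, z up, the work surface at z = 0. Lengths are in mm, angles in rad, forces in N, time in s.
With the tool pointing down it reaches from about 425 to 875 mm from the base axis. Payload 9.9 kg.
Tool frame: the origin (TCP) lies at the very end of the fingers, on their centre line; the grasp point (between the pads) lies 19 mm behind it; z points along the fingers, y is the line along which they close (so a half turn about z gives the same grasp; the last joint's range is limited). The gripper opens to 85 mm and grips with 20 to 120 N. Pads are 22 mm wide; open, the fingers measure 114 mm over their backs; the gripper's body (76 mm by 85 mm) begins 54 mm behind the grasp point. The pads swing forward as they close: fully open they stand 13 mm farther back than shut.
Start: joints at [1.06, 0.576, 0.025, 1.437, -0.015, 1.129, -0.057], TCP at [279.428, -614.45, 231.289] pointing down, gripper open.
Joint ranges: [-2.76, 2.76], [-0.34, 2.15], [-1.52, 1.57], [0.19, 2.46], [-1.09, 4.23], [0.17, 1.99], [-2.82, 2.82]. Speed limits (rad/s): [2.22, 2.22, 3.01, 3.01, 3.14, 3.14, 3.14].

## Interface

Orientations are given as a unit quaternion [x, y, z, w].
In Python, from cell import env, grab_frame, get_calibration, ticket gives the robot as it stands.
- The arm moves only by the shell command python3 -m handwheel 'ROWS' [FORCE]. ROWS is JSON, a list of rows, each an object of numbers: "rx", "ry", "rz": the turn, a rotation vector about the tool's x, y, z in rad; "dx", "dy", "dz": the shift along the tool's x, y, z in cm; "grip": the finger opening in cm, from 0 to 8.54. A call has 1 to 10 rows; each row is the pose to reach, as a shift and turn from the pose commanded when the call began, along the tool's axes at that moment; what a row does not reach only later rows make up. A row lasts 1/12 s, in which the tool goes at most 41.7 mm and 7.16 degrees, less where a joint would pass 70% of its speed; a pose out of reach is approached as far as the arm can. A call with a gripper value outside its range is refused whole. The fingers move at their own pace and stop on an object; FORCE is the grip in N (left out, the last holds). Time passes only in rows, so rows that repeat a pose let the fingers close. It gives the time, the measured TCP pose, the force, the opening and the grip force at its end, in the units of the state.
- env.observe(): the state, without advancing time (a new reading comes with each control period).
- grab_frame(name): name is "side" or "top" or "wrist"; returns the picture (384x512x3 uint8, blue, green, red); there is no depth.
- get_calibration(name): a dict with "fx", "fy", "cx", "cy" (pixels), "origin" and "attitude" of the camera in the world; the wrist camera has in their place "hand_eye" (4x4, takes a point from camera to tool coordinates, whose origin is the TCP and whose axes are the flange's). Camera axes: x right, y down, z forward; pixel columns grow to the right and rows downward; lengths in mm; the calibration is good to about 2 mm. A picture is of the moment at which its call begins: read the wrist's pose just before it. get_calibration takes no time and is no camera call.
- ticket.close_job(): hands the job in; it is judged then, once.
The state is a dict: "time_s": time; "qpos": joint angles; "dq": joint speeds; "joint_efforts": joint torques, N m; "tool_pos": TCP position; "tool_rot": TCP orientation; "contact_force": force on the tool from outside, world axes, zero at the start; "wrist_torque": the same for the moment, N m; "grip_width": finger opening in mm; "gripper_force": force on a finger pad.
Only numpy, scipy, OpenCV 4.12 (cv2) and the standard library are available. Lean on these libraries where they do the work, as an engineer would, in place of code of your own. Each camera call takes 0.05 s, during which the arm holds its last target. There are 200 camera calls.

## Working session

There is one attempt and no reset: what is moved stays moved. The work goes in short steps, Python scripts to look and compute and a shell command to move; the robot and the scene stay as the last step left them, time stands still between calls to the robot, and variables do not carry over. Pictures are saved under pics/ and viewed, at most 10 in all, crops included, and the job is handed in when it is done.

```bash
mkdir -p pics
python3 - <<'E'
from cell import env, grab_frame, get_calibration
import cv2,numpy as np
s=env.observe();print(s['time_s'],s['tool_pos'],s['tool_rot'])
a=grab_frame("top");b=grab_frame("side")
cv2.imwrite('pics/t0.png',a);cv2.imwrite('pics/s0.png',b)
for n in("top","side"):print(get_calibration(n))
E
```

```text
0.0 [ 279.25969851 -614.01738783  230.44843868] [ 9.77306706e-01  2.11827543e-01 -2.05341693e-04 -8.07453501e-04]
{'fx': 454.29251674001154, 'fy': 454.29251674001154, 'cx': 252.26151492922688, 'cy': 192.43109523487595, 'origin': array([ 357.05778959,   67.93165669, 1418.26147326]), 'attitude': array([-0.6989989 ,  0.70989796, -0.0677666 ,  0.0534146 ])}
{'fx': 369.84835569726545, 'fy': 369.84835569726545, 'cx': 259.799426933837, 'cy': 187.27952446521192, 'origin': array([ 517.83157856, -773.02586066,  711.78070601]), 'attitude': array([ 0.89334971, -0.03411826,  0.02013264, -0.44761246])}
```

View pics/t0.png

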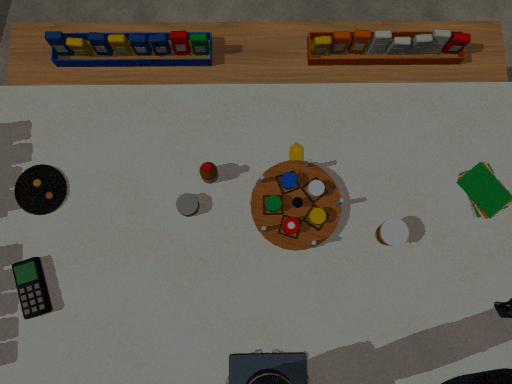

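View pics/s0.png

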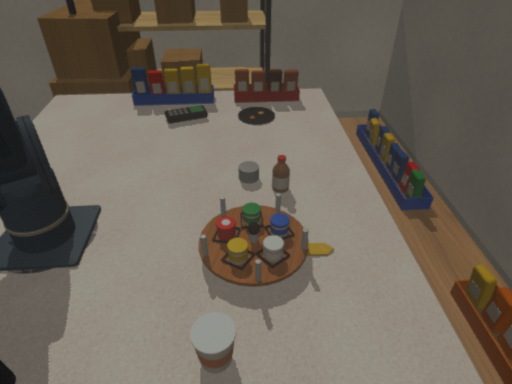

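The top view shows the hub at about (297,203), the red tub at (291,226) on the robot's side and the tongue tip at (296,146). The sauce is at (208,172), the tin at (188,204) and the noodle pot at (393,232), so the carousel needs about half a turn.

```bash
cat > h.py <<'E'
import numpy as np,cv2
from scipy.spatial.transform import Rotation as R
from cell import env, grab_frame, get_calibration
def px2w(c,uv,z,Rm=None,o=None):
    if Rm is None: Rm=R.from_quat(c['attitude']).as_matrix();o=c['origin']
    d=Rm@np.array([(uv[0]-c['cx'])/c['fx'],(uv[1]-c['cy'])/c['fy'],1.])
    return o+d*(z-o[2])/d[2]
def blobs(m,amin=10):
    n,l,st,ce=cv2.connectedComponentsWithStats(m.astype(np.uint8))
    return [(ce[i],st[i,4]) for i in range(1,n) if st[i,4]>=amin]
def red_top(a,c,hub,zr=86):
    h=cv2.cvtColor(a,cv2.COLOR_BGR2HSV)
    m=(((h[...,0]<6)|(h[...,0]>174))&(h[...,1]>170)&(h[...,2]>90))
    out=[px2w(c,u,zr)[:2] for u,ar in blobs(m,30)]
    return [p for p in out if np.hypot(*(p-hub))<110]
E
python3 - <<'E'
from h import *
a=cv2.imread('pics/t0.png');c=get_calibration('top');h=cv2.cvtColor(a,cv2.COLOR_BGR2HSV)
# platter: brown
m=((h[...,0]>5)&(h[...,0]<16)&(h[...,1]>140)).astype(np.uint8);m[:130]=0
cs=max(cv2.findContours(m,0,2)[0],key=cv2.contourArea)
(e,ax,an)=cv2.fitEllipse(cv2.convexHull(cs));print('platter',e,ax,px2w(c,e,42))
hub=px2w(c,e,42)[:2]
for n,lo,hi in(('yel',20,32),('grn',50,75),('blue',100,125)):
    mm=(h[...,0]>=lo)&(h[...,0]<=hi)&(h[...,1]>150)&(h[...,2]>60);mm[:135]=0
    for u,ar in blobs(mm,25):
        if 240<u[0]<350 and u[1]<270: p=px2w(c,u,3 if u[1]<162 else 86)[:2];d=p-hub;print(n,u,ar,p,np.hypot(*d),np.degrees(np.arctan2(d[1],d[0])))
for p in red_top(a,c,hub):d=p-hub;print('red',p,np.hypot(*d),np.degrees(np.arctan2(d[1],d[0])))
for n,u,z in(('post',(263,181),102),('post',(341,201),102),('post',(313,242),102),('post',(264,229),102),('tip',(296,143),6),('sauce',(208,167),120),('tin',(188,204),45),('noodle',(395,232),90),('ball',(297,202),96)):
    p=px2w(c,u,z)[:2];d=p-hub;print(n,p,np.hypot(*d),np.degrees(np.arctan2(d[1],d[0])))
cv2.imwrite('pics/t0c.png',cv2.resize(a[130:270,180:420],None,fx=3.3,fy=3.3,interpolation=cv2.INTER_CUBIC))
E
```

```text
platter (295.4926452636719, 204.77975463867188) (88.73149871826172, 90.4013671875) [555.10462051 -94.08115734  42.        ]
yel [295.49479167 152.09375   ] 192 [ 731.91107809 -104.3981209 ] 177.10720815312558 -3.3395213078979036
yel [317.00420168 215.76470588] 238 [ 515.03913432 -151.57154599] 70.07416050873894 -124.87293188970456
grn [273.02926829 202.61463415] 205 [556.22030777 -22.3203308 ] 71.76949897025618 89.1092769652275
blue [288.41860465 179.86511628] 215 [624.44955425 -70.18611474] 73.3463897911392 19.0130490396495
red [488.28142265 -73.17155503] 70.0182207803794 162.62461134605678
post [618.81807318   6.8232965 ] 119.33613389987136 57.73071918161926
post [ 555.77663826 -221.55681192] 127.47742592002832 -89.69795468715304
post [ 436.97882405 -134.14422549] 124.73473140627357 -161.26532661707898
post [476.80681193   6.92153384] 127.7970674699049 127.78302788901438
tip [ 761.29374145 -106.67285796] 206.5732425010802 -3.4946385351113687
sauce [659.10275806 167.67972113] 281.6635761080142 68.33197323260273
tin [561.77995615 234.32517171] 328.4741649905495 88.83554041439135
noodle [ 463.14383245 -378.96570336] 299.35930101587724 -107.89008972900211
ball [555.54881772 -92.45508944] 1.6856476370841302 74.72113465495869
```

View pics/t0c.png

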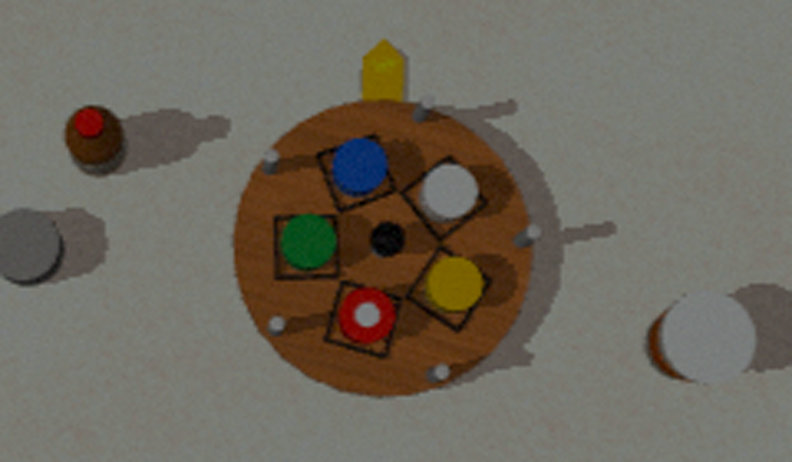

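The crop confirms the layout. With the hub at (555.5,-93), red sits at about 162.7° and the front is at -3.4°. I need a turn of about -166° (clockwise), and I'll push the post now at 54.6° over the front.

```bash
cat >> h.py <<'E'
HUB=np.array([555.5,-93.])
def rel(*pts):
    """world targets -> tool-axis cm from the present pose"""
    s=env.observe();M=R.from_quat(s['tool_rot']).as_matrix()
    print('t',round(s['time_s'],2),'pos',np.round(s['tool_pos'],1),'F',np.round(s['contact_force'],1))
    for p in pts: print(np.round(np.array(p),0),np.round(M.T@(np.array(p)-s['tool_pos'])/10,2))
def arc(r,degs,z): return [(*(HUB+r*np.array([np.cos(a),np.sin(a)])),z) for a in np.radians(degs)]
def look():
    a=grab_frame('top');c=get_calibration('top')
    for p in red_top(a,c,HUB):
        d=p-HUB;print('red',p,np.hypot(*d),'deg',np.degrees(np.arctan2(d[1],d[0])))
    return a
E
python3 -c "
from h import *
rel(*arc(135,[70],230))"
```

```text
t 0.1 pos [ 279.3 -614.1  230.5] F [-0.2 -0.2  0.2]
[602.  34. 230.] [ 56.17 -45.63   0.12]
```

```bash
python3 -m handwheel '[{"dx":5,"dy":-4.1,"grip":0},{"dx":28,"dy":-22.8,"grip":0},{"dx":28,"dy":-22.8,"grip":0},{"dx":28,"dy":-22.8,"grip":0},{"dx":28,"dy":-22.8,"grip":0},{"dx":28,"dy":-22.8,"grip":0},{"dx":28,"dy":-22.8,"grip":0},{"dx":28,"dy":-22.8,"grip":0},{"dx":28,"dy":-22.8,"grip":0},{"dx":28,"dy":-22.8,"grip":0}]' 30; python3 -c "
from h import *
rel(*arc(135,[70],230))"
```

```text
t 0.1 pos [ 279.3 -614.1  230.5] F [-0.2 -0.2  0.2]
[602.  34. 230.] [ 56.17 -45.63   0.12]validation failed for argument at $[0]...
```

```bash
python3 -m handwheel '[{"rx":0,"ry":0,"rz":0,"dx":5,"dy":-4.1,"dz":0,"grip":0}]' 30; python3 -m handwheel --help | head -30
```

```text
time_s: 0.18
tool_pos: [291.9, -582.6, 230.0]
tool_rot: [0.978, 0.207, -0.002, 0.001]
contact_force: [-0.9, 0.2, -0.6]
grip_width: 75.8
gripper_force: 0.0invalid input: not JSON, or not a number
```

All seven keys are required.

```bash
python3 -m handwheel '[{"rx":0,"ry":0,"rz":0,"dx":51,"dy":-41.5,"dz":0,"grip":0},{"rx":0,"ry":0,"rz":0,"dx":51,"dy":-41.5,"dz":0,"grip":0},{"rx":0,"ry":0,"rz":0,"dx":51,"dy":-41.5,"dz":0,"grip":0},{"rx":0,"ry":0,"rz":0,"dx":51,"dy":-41.5,"dz":0,"grip":0},{"rx":0,"ry":0,"rz":0,"dx":51,"dy":-41.5,"dz":0,"grip":0},{"rx":0,"ry":0,"rz":0,"dx":51,"dy":-41.5,"dz":0,"grip":0},{"rx":0,"ry":0,"rz":0,"dx":51,"dy":-41.5,"dz":0,"grip":0},{"rx":0,"ry":0,"rz":0,"dx":51,"dy":-41.5,"dz":0,"grip":0},{"rx":0,"ry":0,"rz":0,"dx":51,"dy":-41.5,"dz":0,"grip":0},{"rx":0,"ry":0,"rz":0,"dx":51,"dy":-41.5,"dz":0,"grip":0}]'; python3 -c "
from h import *
rel(*arc(135,[70],230))"
```

```text
time_s: 1.02
tool_pos: [483.5, -201.9, 231.3]
tool_rot: [0.977, 0.212, -0.0, -0.0]
contact_force: [1.2, -0.2, -0.2]
grip_width: -0.0
gripper_force: 0.0
t 1.02 pos [ 483.5 -201.9  231.3] F [ 1.2 -0.2 -0.2]
[602.  34. 230.] [ 20.52 -16.57   0.12]
```

```bash
python3 -m handwheel '[{"rx":0,"ry":0,"rz":0,"dx":20.2,"dy":-16.3,"dz":0,"grip":0},{"rx":0,"ry":0,"rz":0,"dx":20.2,"dy":-16.3,"dz":0,"grip":0},{"rx":0,"ry":0,"rz":0,"dx":20.2,"dy":-16.3,"dz":0,"grip":0},{"rx":0,"ry":0,"rz":0,"dx":20.2,"dy":-16.3,"dz":0,"grip":0},{"rx":0,"ry":0,"rz":0,"dx":20.2,"dy":-16.3,"dz":0,"grip":0},{"rx":0,"ry":0,"rz":0,"dx":20.2,"dy":-16.3,"dz":0,"grip":0},{"rx":0,"ry":0,"rz":0,"dx":20.2,"dy":-16.3,"dz":0,"grip":0},{"rx":0,"ry":0,"rz":0,"dx":20.2,"dy":-16.3,"dz":0,"grip":0},{"rx":0,"ry":0,"rz":0,"dx":20.2,"dy":-16.3,"dz":0,"grip":0},{"rx":0,"ry":0,"rz":0,"dx":20.2,"dy":-16.3,"dz":0,"grip":0}]'; python3 -c "
from h import *
rel(*arc(135,[70],65))
cv2.imwrite('pics/s1.png',grab_frame('side')[100:350,120:400])"
```

```text
time_s: 1.85
tool_pos: [599.1, 26.8, 231.0]
tool_rot: [0.977, 0.211, -0.001, 0.0]
contact_force: [-0.1, -0.9, 0.1]
grip_width: -0.1
gripper_force: 0.0
t 1.85 pos [599.1  26.8 231. ] F [-0.1 -0.9  0.1]
[602.  34.  65.] [ 0.55 -0.55 16.6 ]
```

View pics/s1.png

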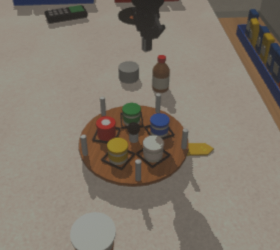

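The side view shows the closed fingers above the carousel's left edge, clear of everything. I'll descend behind the post.

```bash
python3 -m handwheel '[{"rx":0,"ry":0,"rz":0,"dx":0.5,"dy":-0.5,"dz":0,"grip":0},{"rx":0,"ry":0,"rz":0,"dx":0.5,"dy":-0.5,"dz":3,"grip":0},{"rx":0,"ry":0,"rz":0,"dx":0.5,"dy":-0.5,"dz":6,"grip":0},{"rx":0,"ry":0,"rz":0,"dx":0.5,"dy":-0.5,"dz":9,"grip":0},{"rx":0,"ry":0,"rz":0,"dx":0.5,"dy":-0.5,"dz":11,"grip":0},{"rx":0,"ry":0,"rz":0,"dx":0.5,"dy":-0.5,"dz":13,"grip":0},{"rx":0,"ry":0,"rz":0,"dx":0.5,"dy":-0.5,"dz":14.5,"grip":0},{"rx":0,"ry":0,"rz":0,"dx":0.5,"dy":-0.5,"dz":16,"grip":0},{"rx":0,"ry":0,"rz":0,"dx":0.5,"dy":-0.5,"dz":16.5,"grip":0},{"rx":0,"ry":0,"rz":0,"dx":0.5,"dy":-0.5,"dz":16.5,"grip":0}]'; python3 -c "
from h import *
look()
rel(*arc(132,np.arange(67,27,-4),65))"
```

```text
time_s: 2.73
tool_pos: [601.3, 34.3, 65.3]
tool_rot: [0.977, 0.211, -0.001, -0.0]
contact_force: [0.4, -0.1, 0.8]
grip_width: -0.2
gripper_force: 0.0
t 2.78 pos [601.9  34.4  66.3] F [ 1.  -0.3  0.4]
[607.  29.  65.] [0.22 0.75 0.13]
[615.  25.  65.] [0.82 1.45 0.13]
[623.  20.  65.] [1.37 2.19 0.13]
[631.  15.  65.] [1.87 2.97 0.13]
[639.  10.  65.] [2.31 3.78 0.13]
[646.   4.  65.] [2.69 4.61 0.13]
[652.  -3.  65.] [3.02 5.48 0.13]
[658. -10.  65.] [3.28 6.36 0.13]
[664. -17.  65.] [3.48 7.26 0.13]
[669. -25.  65.] [3.62 8.17 0.12]
```

```bash
python3 -m handwheel '[{"rx":0,"ry":0,"rz":0,"dx":0.2,"dy":0.7,"dz":0,"grip":0},{"rx":0,"ry":0,"rz":0,"dx":0.8,"dy":1.4,"dz":0,"grip":0},{"rx":0,"ry":0,"rz":0,"dx":1.4,"dy":2.2,"dz":0,"grip":0},{"rx":0,"ry":0,"rz":0,"dx":1.9,"dy":3.0,"dz":0,"grip":0},{"rx":0,"ry":0,"rz":0,"dx":2.3,"dy":3.8,"dz":0,"grip":0},{"rx":0,"ry":0,"rz":0,"dx":2.7,"dy":4.6,"dz":0,"grip":0},{"rx":0,"ry":0,"rz":0,"dx":3.0,"dy":5.5,"dz":0,"grip":0},{"rx":0,"ry":0,"rz":0,"dx":3.3,"dy":6.4,"dz":0,"grip":0},{"rx":0,"ry":0,"rz":0,"dx":3.5,"dy":7.2,"dz":0,"grip":0},{"rx":0,"ry":0,"rz":0,"dx":3.6,"dy":8.1,"dz":0,"grip":0}]'; python3 -c "
from h import *
cv2.imwrite('pics/t2.png',cv2.resize(look()[130:270,200:400],None,fx=3,fy=3))
rel(*arc(132,np.arange(27,-13,-4),65))"
```

```text
time_s: 3.62
tool_pos: [668.8, -24.7, 66.1]
tool_rot: [0.977, 0.212, -0.0, -0.0]
contact_force: [-0.6, 1.4, 1.1]
grip_width: -0.1
gripper_force: 0.4
t 3.67 pos [669.6 -27.2  66.2] F [-0.1 -1.3  0.1]
[673. -33.  65.] [0.08 0.68 0.12]
[677. -41.  65.] [0.09 1.6  0.12]
[680. -50.  65.] [0.04 2.52 0.12]
[683. -59.  65.] [-0.08  3.43  0.12]
[685. -68.  65.] [-0.26  4.34  0.12]
[687. -77.  65.] [-0.5   5.23  0.13]
[687. -86.  65.] [-0.81  6.09  0.13]
[687. -95.  65.] [-1.17  6.94  0.13]
[ 687. -105.   65.] [-1.6   7.76  0.13]
[ 686. -114.   65.] [-2.07  8.55  0.13]
```

View pics/t2.png

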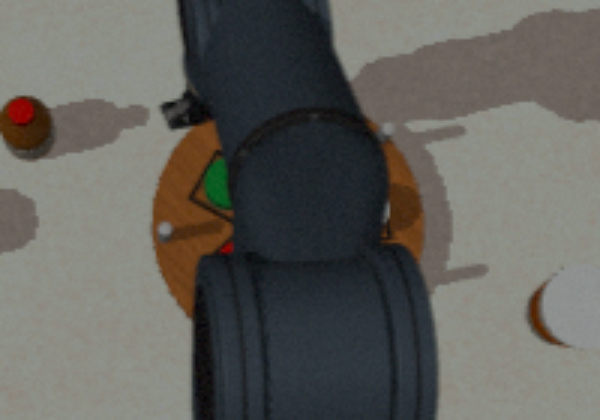

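The arm hides the middle of the carousel, but the visible posts at (165,231) and (388,130) show it has turned about -33°. I'll carry on with the push.

```bash
python3 -m handwheel '[{"rx":0,"ry":0,"rz":0,"dx":0.1,"dy":0.7,"dz":0.1,"grip":0},{"rx":0,"ry":0,"rz":0,"dx":0.1,"dy":1.6,"dz":0.1,"grip":0},{"rx":0,"ry":0,"rz":0,"dx":0,"dy":2.5,"dz":0.1,"grip":0},{"rx":0,"ry":0,"rz":0,"dx":-0.1,"dy":3.4,"dz":0.1,"grip":0},{"rx":0,"ry":0,"rz":0,"dx":-0.3,"dy":4.3,"dz":0.1,"grip":0},{"rx":0,"ry":0,"rz":0,"dx":-0.5,"dy":5.2,"dz":0.1,"grip":0},{"rx":0,"ry":0,"rz":0,"dx":-0.8,"dy":6.1,"dz":0.1,"grip":0},{"rx":0,"ry":0,"rz":0,"dx":-1.2,"dy":6.9,"dz":0.1,"grip":0},{"rx":0,"ry":0,"rz":0,"dx":-1.6,"dy":7.8,"dz":0.1,"grip":0},{"rx":0,"ry":0,"rz":0,"dx":-2.1,"dy":8.6,"dz":0.1,"grip":0}]'; python3 -c "
from h import *
rel(*arc(132,np.arange(-13,-53,-4),65))"
```

```text
time_s: 4.5
tool_pos: [685.0, -112.2, 65.4]
tool_rot: [0.977, 0.212, 0.0, 0.0]
contact_force: [-0.3, 1.0, 0.9]
grip_width: 0.1
gripper_force: 0.3
t 4.5 pos [ 685.  -112.2   65.4] F [-0.3  1.   0.9]
[ 684. -123.   65.] [-0.51  0.92  0.04]
[ 682. -132.   65.] [-1.1   1.64  0.04]
[ 679. -140.   65.] [-1.73  2.3   0.04]
[ 675. -149.   65.] [-2.41  2.93  0.04]
[ 671. -157.   65.] [-3.13  3.5   0.04]
[ 666. -165.   65.] [-3.89  4.02  0.04]
[ 661. -172.   65.] [-4.68  4.49  0.04]
[ 655. -180.   65.] [-5.51  4.9   0.04]
[ 649. -186.   65.] [-6.36  5.26  0.04]
[ 642. -193.   65.] [-7.23  5.55  0.04]
```

```bash
python3 -m handwheel '[{"rx":0,"ry":0,"rz":0,"dx":-0.5,"dy":0.8,"dz":0,"grip":0},{"rx":0,"ry":0,"rz":0,"dx":-1.1,"dy":1.5,"dz":0,"grip":0},{"rx":0,"ry":0,"rz":0,"dx":-1.7,"dy":2.2,"dz":0,"grip":0},{"rx":0,"ry":0,"rz":0,"dx":-2.4,"dy":2.9,"dz":0,"grip":0},{"rx":0,"ry":0,"rz":0,"dx":-3.1,"dy":3.5,"dz":0,"grip":0},{"rx":0,"ry":0,"rz":0,"dx":-3.9,"dy":4.0,"dz":0,"grip":0},{"rx":0,"ry":0,"rz":0,"dx":-4.7,"dy":4.5,"dz":0,"grip":0},{"rx":0,"ry":0,"rz":0,"dx":-5.5,"dy":4.9,"dz":0,"grip":0},{"rx":0,"ry":0,"rz":0,"dx":-6.4,"dy":5.2,"dz":0,"grip":0},{"rx":0,"ry":0,"rz":0,"dx":-7.2,"dy":5.5,"dz":0,"grip":0}]'; python3 -c "
from h import *
cv2.imwrite('pics/s3.png',cv2.resize(grab_frame('side')[150:330,150:390],None,fx=3,fy=3))
cv2.imwrite('pics/t3.png',cv2.resize(look()[130:270,200:400],None,fx=3,fy=3))
rel(*arc(132,np.arange(-53,-97,-4),65))"
```

```text
time_s: 5.33
tool_pos: [641.2, -191.7, 65.4]
tool_rot: [0.977, 0.212, -0.0, 0.0]
contact_force: [0.5, -0.0, 0.2]
grip_width: -0.0
gripper_force: 0.3
red [603.57160555 -39.35022863] 72.03594399704104 deg 48.13882465731615
t 5.43 pos [ 640.5 -193.    65.3] F [ 0.3 -0.5 -0. ]
[ 635. -198.   65.] [-0.73  0.26  0.04]
[ 627. -204.   65.] [-1.63  0.44  0.04]
[ 619. -208.   65.] [-2.55  0.54  0.04]
[ 611. -213.   65.] [-3.47  0.59  0.04]
[ 603. -216.   65.] [-4.39  0.56  0.04]
[ 594. -219.   65.] [-5.31  0.48  0.04]
[ 585. -222.   65.] [-6.22  0.33  0.04]
[ 576. -223.   65.] [-7.11  0.12  0.04]
[ 567. -224.   65.] [-7.99 -0.16  0.05]
[ 558. -225.   65.] [-8.85 -0.49  0.05]
[ 549. -225.   65.] [-9.68 -0.89  0.05]
```

View pics/s3.png

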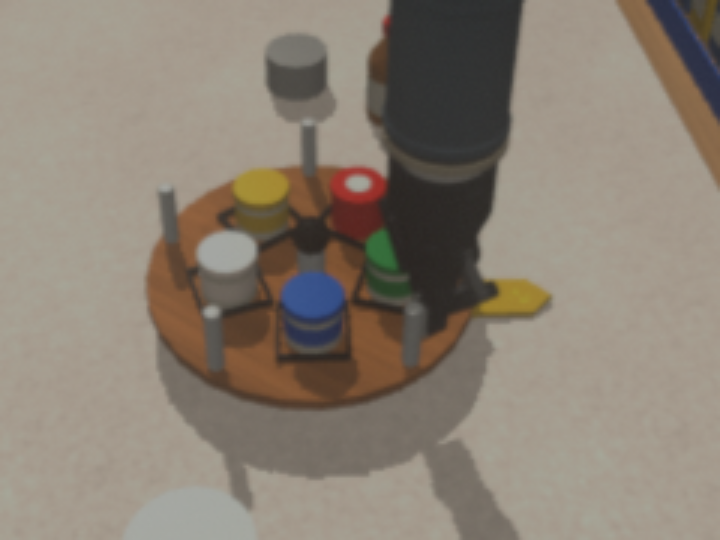

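The side view shows the finger pushing the post at the front right, with the red tub at (358,205) and all tubs upright. The top camera gives red at about 48°, so about 51° remain.

```bash
python3 -m handwheel '[{"rx":0,"ry":0,"rz":0,"dx":-0.7,"dy":0.2,"dz":0,"grip":0},{"rx":0,"ry":0,"rz":0,"dx":-1.6,"dy":0.4,"dz":0,"grip":0},{"rx":0,"ry":0,"rz":0,"dx":-2.5,"dy":0.5,"dz":0,"grip":0},{"rx":0,"ry":0,"rz":0,"dx":-3.4,"dy":0.6,"dz":0,"grip":0},{"rx":0,"ry":0,"rz":0,"dx":-4.3,"dy":0.6,"dz":0,"grip":0},{"rx":0,"ry":0,"rz":0,"dx":-5.2,"dy":0.5,"dz":0,"grip":0},{"rx":0,"ry":0,"rz":0,"dx":-6.1,"dy":0.3,"dz":0,"grip":0},{"rx":0,"ry":0,"rz":0,"dx":-6.9,"dy":0.1,"dz":0,"grip":0},{"rx":0,"ry":0,"rz":0,"dx":-7.6,"dy":0,"dz":0,"grip":0},{"rx":0,"ry":0,"rz":0,"dx":-8.0,"dy":-0.2,"dz":0,"grip":0}]'; python3 -c "
from h import *
cv2.imwrite('pics/t4.png',cv2.resize(look()[130:270,200:400],None,fx=3,fy=3))
rel(*arc(132,np.arange(-88,-108,-2),65))"
```

```text
time_s: 6.27
tool_pos: [567.3, -222.9, 65.4]
tool_rot: [0.977, 0.211, -0.0, 0.0]
contact_force: [0.1, 0.2, 0.6]
grip_width: 0.0
gripper_force: 0.1
red [626.57339372 -75.874754  ] 73.10746436419069 deg 13.547273865294718
t 6.32 pos [ 566.6 -222.8   65.3] F [-0.6  0.3 -0.7]
[ 560. -225.   65.] [-0.68 -0.08  0.03]
[ 556. -225.   65.] [-1.1  -0.26  0.03]
[ 551. -225.   65.] [-1.52 -0.46  0.04]
[ 546. -225.   65.] [-1.93 -0.67  0.04]
[ 542. -224.   65.] [-2.33 -0.9   0.04]
[ 537. -224.   65.] [-2.72 -1.14  0.04]
[ 533. -223.   65.] [-3.11 -1.39  0.04]
[ 528. -222.   65.] [-3.48 -1.66  0.04]
[ 524. -221.   65.] [-3.85 -1.94  0.04]
[ 519. -220.   65.] [-4.21 -2.23  0.04]
```

View pics/t4.png

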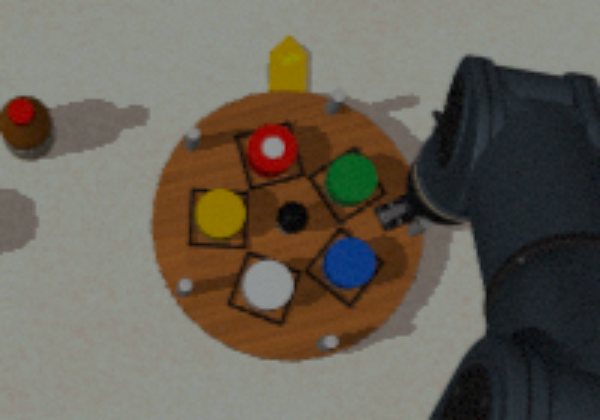

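The top view is clear now: the red tub at (272,150) is at 13.5° and the tongue is at (289,65), so 17° remain. I'll finish with a slow push.

```bash
python3 -m handwheel '[{"rx":0,"ry":0,"rz":0,"dx":-0.6,"dy":-0.1,"dz":0,"grip":0},{"rx":0,"ry":0,"rz":0,"dx":-1.1,"dy":-0.25,"dz":0,"grip":0},{"rx":0,"ry":0,"rz":0,"dx":-1.5,"dy":-0.45,"dz":0,"grip":0},{"rx":0,"ry":0,"rz":0,"dx":-1.9,"dy":-0.65,"dz":0,"grip":0},{"rx":0,"ry":0,"rz":0,"dx":-2.3,"dy":-0.9,"dz":0,"grip":0},{"rx":0,"ry":0,"rz":0,"dx":-2.6,"dy":-1.1,"dz":0,"grip":0},{"rx":0,"ry":0,"rz":0,"dx":-2.9,"dy":-1.3,"dz":0,"grip":0},{"rx":0,"ry":0,"rz":0,"dx":-3.2,"dy":-1.45,"dz":0,"grip":0},{"rx":0,"ry":0,"rz":0,"dx":-3.3,"dy":-1.55,"dz":0,"grip":0},{"rx":0,"ry":0,"rz":0,"dx":-3.3,"dy":-1.55,"dz":0,"grip":0}]'; python3 -c "
from h import *
look()
rel(*arc(132,np.arange(-98,-108,-2),65))"
```

```text
time_s: 7.15
tool_pos: [531.5, -221.7, 65.3]
tool_rot: [0.977, 0.212, -0.0, -0.0]
contact_force: [-0.9, 0.0, -0.3]
grip_width: -0.1
gripper_force: 0.0
red [628.63003217 -95.91565695] 73.1881319692679 deg -2.283144167353252
t 7.2 pos [ 531.7 -221.9   65.3] F [0.1 0.9 0.6]
[ 537. -224.   65.] [0.42 0.39 0.03]
[ 533. -223.   65.] [0.03 0.14 0.03]
[ 528. -222.   65.] [-0.34 -0.13  0.03]
[ 524. -221.   65.] [-0.71 -0.41  0.03]
[ 519. -220.   65.] [-1.06 -0.7   0.03]
```

Red is at -2.3° against a target of about -3.4°, roughly 1.4 mm off, which is well within tolerance. I'll retreat from the post and then go up.

```bash
python3 -m handwheel '[{"rx":0,"ry":0,"rz":0,"dx":0.6,"dy":0.6,"dz":0,"grip":0},{"rx":0,"ry":0,"rz":0,"dx":1.2,"dy":1.8,"dz":0,"grip":0},{"rx":0,"ry":0,"rz":0,"dx":1.5,"dy":3,"dz":0,"grip":0},{"rx":0,"ry":0,"rz":0,"dx":1.5,"dy":4,"dz":-2,"grip":0},{"rx":0,"ry":0,"rz":0,"dx":1.5,"dy":4,"dz":-5,"grip":0},{"rx":0,"ry":0,"rz":0,"dx":1.5,"dy":4,"dz":-8,"grip":0},{"rx":0,"ry":0,"rz":0,"dx":1.5,"dy":4,"dz":-11,"grip":0},{"rx":0,"ry":0,"rz":0,"dx":1.5,"dy":4,"dz":-12,"grip":0},{"rx":0,"ry":0,"rz":0,"dx":1.5,"dy":4,"dz":-12,"grip":0},{"rx":0,"ry":0,"rz":0,"dx":1.5,"dy":4,"dz":-12,"grip":0}]'; python3 -c "
from h import *
cv2.imwrite('pics/t5.png',cv2.resize(look()[130:270,180:420],None,fx=3,fy=3))
look()"
```

```text
time_s: 8.03
tool_pos: [562.6, -252.3, 185.4]
tool_rot: [0.977, 0.212, 0.0, 0.0]
contact_force: [0.4, -0.1, -2.0]
grip_width: 0.0
gripper_force: 0.0
red [628.74950852 -96.27429134] 73.3226532720951 deg -2.559447505209636
red [628.51817298 -95.8565343 ] 73.07402667184824 deg -2.2403181957200458
```

View pics/t5.png

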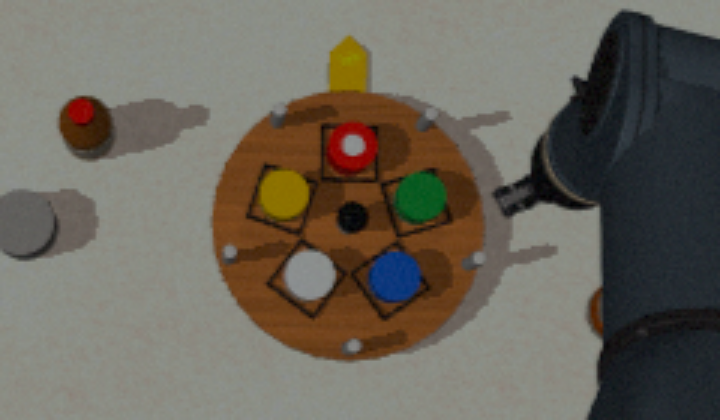

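The picture shows the red tub at (351,148), in line with the tongue at (349,65) and the hub at (352,217). The carousel is still, the arm is clear, and the sauce and tin have not moved. The arm hides most of the noodle pot, but nothing went near it.

```bash
python3 -c "
from cell import ticket
print(ticket.close_job())"
```

```text
the job is handed in; nothing more can be done
None
```

The red tub stands at the front, about 1–2 mm from the tongue's line by the top camera; the carousel is still, the arm is clear, and the job was handed in at about 8 s, with no verdict returned.

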